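# Press a gauge case into a packed rack row

### The job

Pick up the loose gauge case and push it straight down into the narrow gap in the row of cases in the rack, easing its neighbours apart without tipping any over. Feel for the rest strip at the bottom of the gap and press the case firmly home on it, but never push with as much as 30 N, then let go, leaving the whole row upright and in line; leave the other things on the bench alone.

Things in the scene. Friction and masses are not known exactly. Their poses are not given: they have to be found in the camera images.
- loose_case: the loose closed grey gauge case, standing upright by itself on the bench to the right of the rack: 60 long (its x) x 24 thick (its y) x 90 high (z), 0.11 to 0.23 kg, with flat end faces 60 apart to grip. Foot tapered on both sides: 12 thick at the bottom, full 24 from 14 up. Origin in the middle of its underside, z up
- loose_top (a point): middle of the loose case's top face, 90 above its underside; top edges chamfered: full 24 thick up to 84, 16 at the top. The cases are delicate: no push of the case on a neighbour or on the rack's rest strip may reach 30 N; firm seating presses the strip with 5 N or more for a moment
- rack: grey steel bench rack, fixed: base plate 100 (x) x 230 (y), low lips along front and back (inner faces 37 either side of the centre line, 20 high over its floor). Origin on the bench; x away from the robot, y along the row, z up; turned up to 0.3 rad. Row from +y to -y: fixed end wall, case_a1, case_a2, gap, case_b1, case_b2, bookend
- rack_floor (a point): on the rack's floor, 14 above the bench, straight above its origin; axes as the rack's. The gap in the row is 10 to 16 wide, narrower than a case; up to 4 of play between the other standing things. Deep in the gap a rigid rest strip (46 x 8, centre at y = +8 in the rack) stands 1 to 15 above the floor, screw-set; its height is not measured: find it by feel
- wall_face (a point): middle of the inner face of the rack's fixed end wall (82 high) at the +y end, 68 along the rack's y from its origin, 54 above the bench; it does not yield
- bookend (a joint): slide of the spring-loaded steel bookend at the -y end of the row, in m: 0 as far in as it goes (inner face 48.6 from the rack's origin towards -y), grows as it slides out towards -y, to 0.035. A spring presses it in towards the row: about 4.5 N at 0, 100 N/m more as it is pushed out.
- bookend_face (a point): middle of the inner face of the bookend (79 high), 40 above the rack floor; axes as the rack's
- case_a1: gauge case of the row, same shape and size as loose_case, upright and loose on the rack floor, smooth and slippery (friction about 0.3 on the others, the floor and the bookend), its side faces square to the rack's y axis; origin in the middle of its underside, z up; outermost on the +y side, next to the fixed end wall
- case_a2: gauge case of the row, same shape and size as loose_case, upright and loose on the rack floor, smooth and slippery (friction about 0.3 on the others, the floor and the bookend), its side faces square to the rack's y axis; origin in the middle of its underside, z up; on the +y side of the gap
- case_b1: gauge case of the row, same shape and size as loose_case, upright and loose on the rack floor, smooth and slippery (friction about 0.3 on the others, the floor and the bookend), its side faces square to the rack's y axis; origin in the middle of its underside, z up; on the -y side of the gap
- case_b2: gauge case of the row, same shape and size as loose_case, upright and loose on the rack floor, smooth and slippery (friction about 0.3 on the others, the floor and the bookend), its side faces square to the rack's y axis; origin in the middle of its underside, z up; outermost on the -y side, next to the bookend
- oil_bottle: bystander: small brown bottle with green cap, 48 across, 80 high, beyond the rack; origin under its centre
- tape_roll: bystander: black roll of tape lying flat, 66 across, 19 high, near the bench edge; origin under its centre
- tape_measure: bystander: tape measure, 36x78x62 high, beyond the rack; origin under its centre

How it is judged:
By the outcome, as a careful person would: the job done as asked, in the order asked, and still so for the second after the job is handed in, with the robot touching nothing.
It also fails if it takes over 64 s, if anything falls off the work surface, if the arm or the gripper's body presses on something with over 40 N, if the wrist force passes 120 N, or if a joint passes its speed limit or range.

### The arm

A 6-joint arm with a two-finger parallel gripper is mounted at the origin on a cart in front of the work surface, level with it; the furniture and walls round the work are solid. World frame = base frame: x ahead of the robot, y to its left, z up, the work surface at z = 0. Lengths are in m, angles in rad, forces in N, time in s.
With the tool pointing down it reaches from about 0.25 to 0.775 m from the base axis. Payload 8.9 kg.
Tool frame: the origin (TCP) lies midway between the tips of the shut fingers; the grasp point (between the pads) lies 19 mm behind it; z points along the fingers, y is the line along which they close (so a half turn about z gives the same grasp; the last joint's range is limited). The gripper opens to 85 mm and grips with 20 to 120 N. Pads are 22 mm wide; open, the fingers measure 114 mm over their backs; the gripper's body (76 mm by 85 mm) begins 54 mm behind the grasp point. The pads swing forward as they close: fully open they stand 13 mm farther back than shut.
Start: joints at [-1.365, 0.291, -0.153, 1.127, 0, 1.431], TCP at [0.177, -0.494, 0.231] pointing down, gripper open.
Joint ranges: [-2.52, 2.52], [-0.91, 1.74], [-1.3, 1.37], [-1.96, 2.02], [-1.52, 1.47], [-3.14, 3.14]. Speed limits (rad/s): [2.22, 2.22, 2.79, 3.14, 3.14, 3.14].

### API

Orientations are given as a rotation vector (axis times angle).
In Python, from workcell import * gives the robot as it stands.
- The arm moves only by the shell command python3 -m creep 'ROWS' [OPENING] [FORCE]. ROWS is JSON, a list that holds one entry, the list of rows, each a list of 4 numbers: the shift along the tool's x, y, z in units of 40 mm (1.0 is 40 mm), then the turn about the tool's z in units of 5 degrees (1.0 is 5 degrees). A call has 1 to 8 rows; each row shifts and turns the commanded pose from where the row before left it, along the tool's axes as they then stand; what a row does not reach is not made up. A row lasts 1/12 s, in which the tool goes at most 41.7 mm and 7.16 degrees, less where a joint would pass 70% of its speed; a pose out of reach is approached as far as the arm can. A call is refused whole if a number of a shift passes 1 or a number of a turn 1, either way. A call with a gripper value outside its range is refused whole. OPENING is the opening, from 0 (shut) to 1 (fully open), set as the call begins (- or left out, the last holds). The fingers move at their own pace and stop on an object; FORCE is the grip in N (left out, the last holds). Time passes only in rows, so rows that do not move let the fingers close. It gives the time, the measured TCP pose, the force, the opening and the grip force at its end, in the units of the state.
- get_obs(): the state, without advancing time (a new reading comes with each control period).
- camera(name): name is "scene" or "side" or "wrist"; returns a dict with "img" (400x640x3 uint8, red, green, blue), "depth" (400x640 float32, m along the optical axis (not along the pixel's ray), 0 where there is no reading), "K" (3x3 intrinsics, pixels), "dist" ([k1, k2, p1, p2, k3] as OpenCV has them; the pictures are not rectified), "xyz" and "attitude" of the camera in the world. Camera axes: x right, y down, z forward; pixel columns grow to the right and rows downward; lengths in m; the calibration is good to about 2 mm. A picture is of the moment at which its call begins.
- hand_in(): hands the job in; it is judged then, once.
The state is a dict: "t": time; "qpos": joint angles; "qd": joint speeds; "effort": joint torques, N m; "position": TCP position; "tool_rot": TCP orientation; "ft_force": force on the tool from outside, world axes, zero at the start; "wrist_torque": the same for the moment, N m; "gripper_width": finger opening in m; "grasp_force": force on a finger pad.
Only numpy, scipy, OpenCV 4.12 (cv2) and the standard library are available. Lean on these libraries where they do the work, as an engineer would, in place of code of your own. Each camera call takes 0.05 s, during which the arm holds its last target. There are 200 camera calls.

## Working session

There is one attempt and no reset: what is moved stays moved. The work goes in short steps, Python scripts to look and compute and a shell command to move; the robot and the scene stay as the last step left them, time stands still between calls to the robot, and variables do not carry over. Pictures are saved under pics/ and viewed, at most 10 in all, crops included, and the job is handed in when it is done.

```bash
ls; mkdir -p pics; cat > h.py <<'E'
from workcell import *
import numpy as np, cv2
from scipy.spatial.transform import Rotation as R
def rot(a):
    a=np.array(a,float)
    return a if a.shape==(3,3) else (R.from_rotvec(a).as_matrix() if a.size==3 else R.from_quat(a).as_matrix())
def cloud(c):
    h,w=c["depth"].shape
    u,v=np.meshgrid(np.arange(w),np.arange(h))
    p=cv2.undistortPoints(np.stack([u,v],-1).reshape(-1,1,2).astype(np.float64),np.array(c["K"]),np.array(c["dist"])).reshape(h,w,2)
    d=c["depth"][...,None]
    P=np.concatenate([p*d,d],-1)@rot(c["attitude"]).T+np.array(c["xyz"])
    P[c["depth"]==0]=np.nan
    return P
E
python3 - <<'E'
from h import *
o=get_obs();print({k:np.round(v,3) for k,v in o.items()})
ims=[]
for n in ("scene","side","wrist"):
    c=camera(n); np.savez(f"c_{n}.npz",**c); print(n,c["xyz"],c["attitude"],np.array(c["K"])[0,0])
    cv2.imwrite(f"pics/{n}0.png",c["img"][...,::-1])
E
```

```text
pics
{'t': np.float64(0.0), 'qpos': array([-1.365,  0.291, -0.154,  1.127, -0.   ,  1.431]), 'qd': array([-0.001,  0.002, -0.001,  0.001,  0.   , -0.   ]), 'effort': array([-3.0000e-03, -5.3714e+01,  3.3138e+01,  1.6000e-02, -0.0000e+00,
       -0.0000e+00]), 'position': array([ 0.177, -0.494,  0.231]), 'tool_rot': array([-3.094, -0.539,  0.   ]), 'ft_force': array([ 0.323, -0.521,  0.275]), 'wrist_torque': array([ 0.005, -0.02 ,  0.007]), 'grasp_force': np.float64(0.0), 'gripper_width': np.float64(0.086)}
scene [0.13574109 0.60550055 0.77744796] [-0.70121626  2.53899646 -1.19650666] 425.27748476445805
side [0.13124783 0.576094   0.85557601] [-0.75217299  2.59725681 -1.0871412 ] 373.0423482616357
wrist [ 0.25544437 -0.46667725  0.37380367] [ 2.34279096 -1.64860319 -0.26926628] 350.2277430664518
```

View pics/scene0.png

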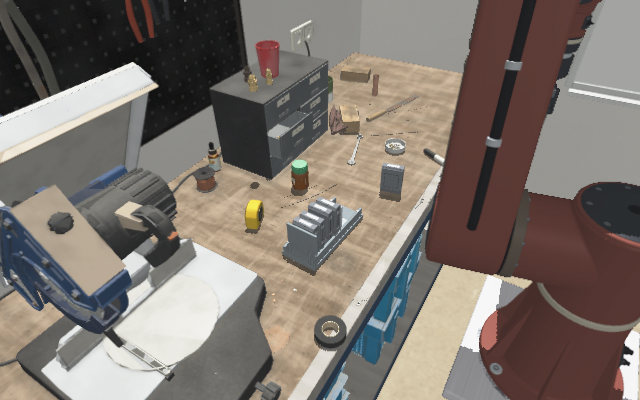

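View pics/wrist0.png

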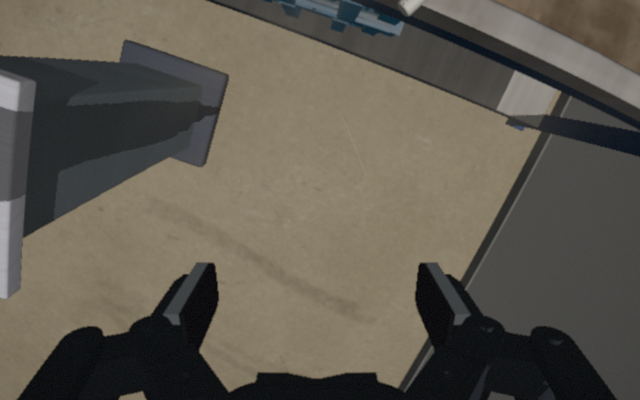

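```bash
python3 - <<'E'
from h import *
for n in ("scene","side","wrist"):
    c=dict(np.load(f"c_{n}.npz")); P=cloud(c)
    z=P[...,2]
    print(n, np.nanpercentile(z,[5,50,95]))
    for zl,zh in((.084,.094),(.099,.110)):
        m=((z>zl)&(z<zh)&(P[...,0]>.15)&(P[...,0]<.75)&(abs(P[...,1])<.5)).astype(np.uint8)
        k,l,s,ce=cv2.connectedComponentsWithStats(m)
        for i in range(1,k):
            if s[i,4]>60:
                q=P[l==i]; r=cv2.minAreaRect((q[:,:2]*1000).astype(np.float32))
                print(zl,s[i],np.round(np.nanmean(q,0),4),np.round(r[0],1),np.round(r[1],1),round(r[2],1))
E
```

```text
scene [-0.51938521  0.10674654  0.51450406]
0.084 [382 163  23   9 120] [ 0.4678 -0.3284  0.0883] [ 468.6 -329.9] [60.  23.8] 13.7
0.084 [308 206  35  15 107] [ 0.5316 -0.0617  0.0892] [529.2 -63.9] [85.  39.6] 36.7
0.084 [287 224  31  17  98] [0.5449 0.0202 0.0895] [546.1  17.3] [11.1 84.9] 86.9
0.084 [149 247  46  39 174] [0.7277 0.2476 0.0887] [727.8 243.9] [122.6   9. ] 86.3
0.084 [ 64 334  36  29 147] [0.7277 0.4684 0.0887] [727.7 466.6] [66.6  4.7] 89.0
0.099 [281 131  32  28 101] [ 0.7468 -0.269   0.1045] [ 746.8 -271.6] [  5.1 164.7] 0.1
0.099 [308 197  32  19 310] [ 0.5406 -0.0728  0.1028] [541.6 -74.7] [48.  64.8] 85.7
0.099 [293 210  32  22 344] [ 0.5451 -0.0091  0.1028] [546.6 -10.2] [47.9 62.1] 86.8
0.099 [147 242  47  40 206] [0.7276 0.2511 0.1044] [727.5 246.1] [122.8   9.5] 85.2
0.099 [ 61 331  31  28 157] [0.7273 0.472  0.1044] [727.5 471.2] [57.6  5.4] 87.9
side [-0.92246111  0.07767714  0.56332505]
0.084 [370 160  20   9  97] [ 0.468  -0.3284  0.0883] [ 468.5 -329.8] [60.4 24.4] 16.7
0.084 [305 201  30  11  76] [ 0.531  -0.0617  0.0893] [529.  -63.3] [85.1 37.3] 37.6
0.084 [287 214  25  16  70] [0.5455 0.0208 0.0895] [546.3  18.8] [ 8.7 82.8] 87.9
0.084 [106 309  23  20  75] [0.728  0.4728 0.0893] [727.7 472.2] [ 4.5 52.8] 0.7
0.099 [284 130  28  26  76] [ 0.7465 -0.2659  0.1048] [ 746.4 -271.6] [162.3   5.4] 89.8
0.099 [305 191  28  18 243] [ 0.5404 -0.0725  0.1029] [541.8 -73.7] [48.9 65. ] 84.3
0.099 [292 203  27  20 253] [ 0.545  -0.0086  0.1033] [545.9  -9.9] [48.2 62.1] 86.4
0.099 [103 307  22  19  77] [0.7277 0.4753 0.1046] [727.3 474.5] [ 5.  49.9] 1.2
wrist [-0.93328372 -0.83265026  0.3064014 ]
```

The scene picture shows the loose case at about (392,180), left of the arm, and the row in the rack around (318,225). The wrist view sees only the floor. From depth, the loose case is at about (0.468, -0.330) and turned about 14°. I'll move over it.

```bash
python3 -m creep '[[[0.9,-0.15,0,0],[0.9,-0.15,0,0],[0.9,-0.15,0,0],[0.9,-0.15,0,0],[0.9,-0.15,0,0],[0.9,-0.15,0,0],[0.9,-0.15,0,0],[0.9,-0.15,0,0]]]' 1 60
python3 -m creep '[[[0,0,0,-1],[0,0,0,-1],[0,0,0,-1],[0,0,0,-1],[0,0,0,-1],[0,0,0,-1],[0,0,0,-1],[0,0,0,-1]]]'
python3 -m creep '[[[0,0,0,-1],[0,0,0,-1],[0,0,0,-1],[0,0,0,-1],[0,0,0,-1],[0,0,0,-1],[0,0,0,-1],[0,0,0,-1]]]'
python3 -m creep '[[[0,0,0,0],[0,0,0,0]]]'
python3 - <<'E'
from h import *
o=get_obs();print(o["position"],o["tool_rot"],rot(o["tool_rot"]))
c=camera("wrist"); np.savez("c_w1.npz",**c); cv2.imwrite("pics/w1.png",c["img"][...,::-1])
P=cloud(c); z=P[...,2]
for zl,zh in ((.085,.095),):
    m=((z>zl)&(z<zh)&(P[...,0]>.15)&(P[...,0]<.6)&(abs(P[...,1])<.45)).astype(np.uint8)
    k,l,s,ce=cv2.connectedComponentsWithStats(m)
    for i in range(1,k):
        if s[i,4]>100:
            q=P[l==i]; r=cv2.minAreaRect((q[:,:2]*1000).astype(np.float32))
            print(s[i],np.round(np.mean(q,0),4),r)
E
```

```text
t: 0.82
position: [0.4336, -0.3503, 0.2312]
tool_rot: [-3.095, -0.539, 0.0]
ft_force: [-0.3, -0.8, 0.3]
gripper_width: 0.0852
grasp_force: 0.0
t: 1.48
position: [0.4322, -0.3514, 0.231]
tool_rot: [-2.72, -1.571, 0.0]
ft_force: [0.3, 0.4, 0.1]
gripper_width: 0.0856
grasp_force: 0.0
t: 2.15
position: [0.4322, -0.3515, 0.231]
tool_rot: [-2.019, -2.406, -0.0]
ft_force: [1.1, -0.2, -0.1]
gripper_width: 0.0854
grasp_force: 0.0
t: 2.32
position: [0.4322, -0.3515, 0.2311]
tool_rot: [-2.027, -2.399, -0.0]
ft_force: [-0.3, 0.2, -0.2]
gripper_width: 0.085
grasp_force: 0.0
[ 0.43217819 -0.35147605  0.23109429] [-2.02740824e+00 -2.39922289e+00 -1.14801814e-04] [[-1.66812939e-01  9.85988512e-01 -3.11428324e-04]
 [ 9.85988478e-01  1.66813047e-01  3.58864518e-04]
 [ 4.05786600e-04 -2.47201494e-04 -9.99999887e-01]]
[ 330  151   72   30 1907] [ 0.4714 -0.3327  0.0897] ((471.71661376953125, -333.784912109375), (59.90915298461914, 23.989643096923828), 12.6474609375)
```

View pics/w1.png

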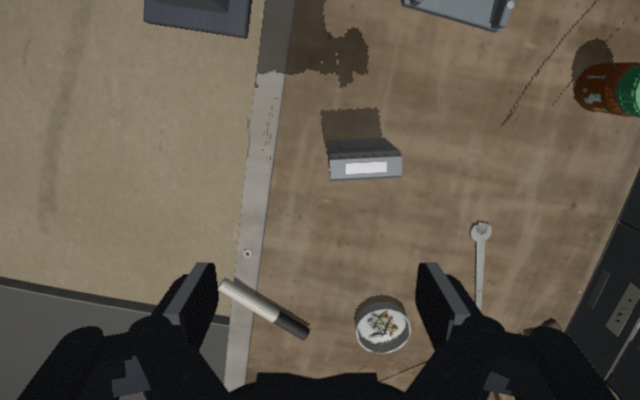

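The wrist picture shows the loose case's top at about (365,165), with the rack at the top right and the tray and marker below. I'll centre over the case, descend, and grip.

```bash
python3 -m creep '[[[0,0,0,-0.68],[0.13,0.515,0,0],[0.13,0.515,0,0],[0,0,0.7,0],[0,0,0.7,0],[0,0,0,0],[0,0,0,0]]]' 
python3 - <<'E'
from h import *
o=get_obs();print(o["position"],rot(o["tool_rot"])[:,1])
c=camera("wrist"); np.savez("c_w1.npz",**c); cv2.imwrite("pics/w2.png",c["img"][...,::-1])
P=cloud(c); z=P[...,2]
for zl,zh in ((.085,.095),):
    m=((z>zl)&(z<zh)&(P[...,0]>.15)&(P[...,0]<.6)&(abs(P[...,1])<.45)).astype(np.uint8)
    k,l,s,ce=cv2.connectedComponentsWithStats(m)
    for i in range(1,k):
        if s[i,4]>100:
            q=P[l==i]; r=cv2.minAreaRect((q[:,:2]*1000).astype(np.float32))
            print(s[i],np.round(np.mean(q,0),4),r)
E
```

```text
t: 2.95
position: [0.4692, -0.3313, 0.1746]
tool_rot: [-1.952, -2.457, -0.0]
ft_force: [-1.2, -0.7, 1.2]
gripper_width: 0.0851
grasp_force: 0.0
[ 0.46921401 -0.33130403  0.17459256] [ 0.97409648  0.22612602 -0.00175347]
[ 275  188   88   32 2686] [ 0.4714 -0.3322  0.0898] ((471.697998046875, -333.611572265625), (60.380577087402344, 23.690021514892578), 13.364203453063965)
```

View pics/w2.png

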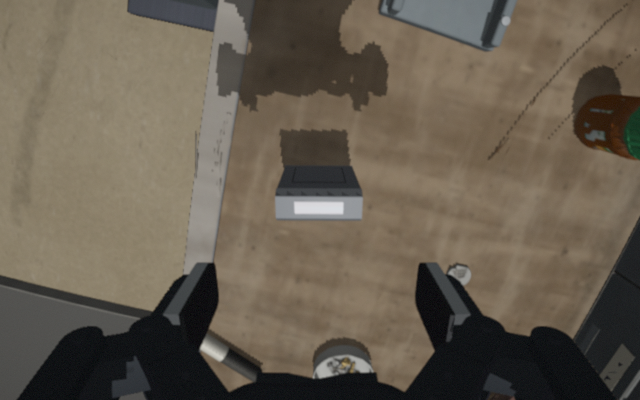

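The wrist view shows the case at (275–362, 167–220), centred between the fingers (midpoint about 317). I'll descend and grip.

```bash
python3 -m creep '[[[-0.03,0.03,0.7,0],[0,0,0.7,0],[0,0,0.7,0],[0,0,0.5,0],[0,0,0.4,0],[0,0,0.36,0],[0,0,0,0],[0,0,0,0]]]'
python3 -m creep '[[[0,0,0,0],[0,0,0,0],[0,0,0,0],[0,0,0,0],[0,0,0,0],[0,0,0,0],[0,0,0,0],[0,0,0,0]]]' 0 70
python3 -m creep '[[[0,0,0,0],[0,0,0,0],[0,0,0,0],[0,0,0,0]]]'

```

```text
t: 3.67
position: [0.4719, -0.3337, 0.0421]
tool_rot: [1.953, 2.46, -0.0]
ft_force: [0.5, 0.3, 0.2]
gripper_width: 0.0855
grasp_force: 0.0
t: 4.33
position: [0.4724, -0.334, 0.0428]
tool_rot: [1.951, 2.459, -0.001]
ft_force: [-1.7, 0.4, 6.8]
gripper_width: 0.0594
grasp_force: 74.9
t: 4.67
position: [0.4724, -0.334, 0.0428]
tool_rot: [1.951, 2.459, -0.001]
ft_force: [-0.3, 0.6, 7.3]
gripper_width: 0.0592
grasp_force: 74.9
```

```bash
python3 -m creep '[[[0,0,-0.2,0],[0,0,-0.6,0],[0,0,-0.8,0],[0,0,-0.8,0],[0,0,-0.8,0],[0,0,-0.8,0],[0,0,0,0],[0,0,0,0]]]'
python3 -m creep '[[[0,0,0,0.9],[0,0,0,0.9],[0,0,0,0.9],[0,0,0,0.8],[0,0,0,0]]]'
python3 -m creep '[[[0.6,0.2,0,0],[0.8,0.3,0,0],[0.8,0.3,0,0],[0.8,0.3,0,0],[0.8,0.3,0,0],[0.4,0.1,0,0],[0,0,0,0],[0,0,0,0]]]'
python3 - <<'E'
from h import *
o=get_obs();print(o["position"],rot(o["tool_rot"])[:,:2].T)
for n in ("wrist","scene"):
    c=camera(n); np.savez(f"c_{n}3.npz",**c); cv2.imwrite(f"pics/{n}3.png",c["img"][...,::-1])
    P=cloud(c); z=P[...,2]
    m=((z>.1015)&(z<.107)&(P[...,0]>.45)&(P[...,0]<.63)&(abs(P[...,1]+.05)<.15)).astype(np.uint8)
    k,l,s,ce=cv2.connectedComponentsWithStats(m)
    for i in range(1,k):
        if s[i,4]>60:
            q=P[l==i]; r=cv2.minAreaRect((q[:,:2]*1000).astype(np.float32))
            print(n,s[i],np.round(np.mean(q,0),4),np.round(r[0],1),np.round(r[1],1),round(r[2],1))
E
```

```text
t: 5.33
position: [0.4724, -0.3338, 0.2036]
tool_rot: [1.95, 2.458, -0.0]
ft_force: [0.0, 0.2, -2.9]
gripper_width: 0.0595
grasp_force: 76.0
t: 5.75
position: [0.4708, -0.3323, 0.1997]
tool_rot: [-2.306, -2.13, 0.0]
ft_force: [0.5, -0.2, -2.1]
gripper_width: 0.0594
grasp_force: 76.1
t: 6.42
position: [0.5438, -0.169, 0.2002]
tool_rot: [-2.299, -2.139, 0.001]
ft_force: [-0.4, 0.0, -2.2]
gripper_width: 0.0596
grasp_force: 76.1
[ 0.54375325 -0.16895192  0.20019322] [[ 7.17561649e-02  9.97422170e-01  2.60525497e-04]
 [ 9.97421249e-01 -7.17557324e-02 -1.40229522e-03]]
wrist [ 262   24   95   37 3091] [ 0.5479 -0.0649  0.1042] [547.6 -65. ] [21.8 60. ] 86.4
wrist [ 258   67   92   35 2901] [ 0.542  -0.0906  0.1043] [541.8 -90.7] [21.8 60.5] 85.9
scene [316 197  24  13 121] [ 0.5377 -0.0873  0.1033] [538.7 -87.9] [20.6 60.1] 86.3
scene [309 202  24  13 116] [ 0.5446 -0.0617  0.1035] [545.3 -62.4] [19.1 61.5] 84.2
scene [300 210  25  14 135] [ 0.544  -0.0237  0.1035] [545.4 -24. ] [19.4 62.3] 84.8
scene [293 216  25  14 140] [0.5462 0.0032 0.1036] [547.   3.] [19.8 60.7] 86.9
```

View pics/wrist3.png

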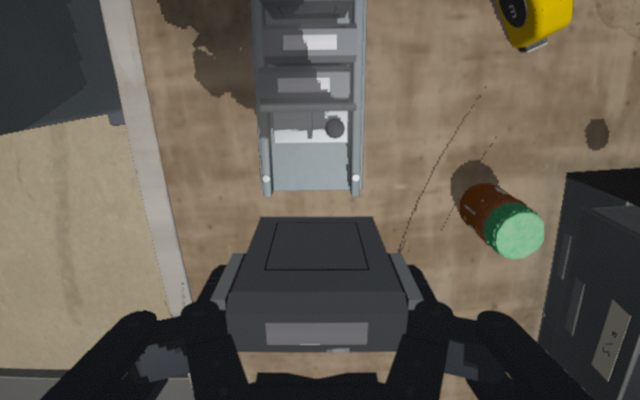

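The wrist picture shows the held case square in the fingers (245–400, 217–350). The rack's free end is at rows 110–195, with b2 at row 85, b1 at row 42 and the lips at columns 262 and 358. I'll move closer to see the gap.

```bash
python3 -m creep '[[[0.5,0,0,0],[0.5,0,0,0],[0.5,0,0,0],[0.3,0,0,0],[0,0,0,0],[0,0,0,0],[0,0,0,0]]]'
python3 - <<'E'
from h import *
o=get_obs();print(o["position"],rot(o["tool_rot"])[:,:2].T)
for n in ("wrist","scene"):
    c=camera(n); np.savez(f"c_{n}4.npz",**c); cv2.imwrite(f"pics/{n}4.png",c["img"][...,::-1])
    P=cloud(c); z=P[...,2]
    roi=(P[...,0]>.45)&(P[...,0]<.63)&(abs(P[...,1]+.05)<.2)
    for nm,zl,zh in (("top",.1020,.107),("lip",.0315,.0365),("endtops",.090,.0985)):
        m=((z>zl)&(z<zh)&roi).astype(np.uint8)
        k,l,s,ce=cv2.connectedComponentsWithStats(m)
        for i in range(1,k):
            if s[i,4]>60:
                q=P[l==i]; r=cv2.minAreaRect((q[:,:2]*1000).astype(np.float32))
                f=cv2.fitLine((q[:,:2]*1000).astype(np.float32),cv2.DIST_HUBER,0,.01,.01).ravel()
                print(n,nm,s[i],np.round(np.mean(q,0),4),np.round(r[0],1),np.round(r[1],1),round(r[2],1),"line deg",np.round(np.degrees(np.arctan2(f[1],f[0])),2))
E
```

```text
t: 7.1
position: [0.5494, -0.0993, 0.2009]
tool_rot: [2.304, 2.135, -0.001]
ft_force: [-1.0, -0.3, -1.6]
gripper_width: 0.0597
grasp_force: 76.1
[ 0.54941126 -0.09927635  0.20085277] [[ 7.62943282e-02  9.97085223e-01 -4.83387632e-04]
 [ 9.97085337e-01 -7.62943600e-02 -4.75744314e-05]]
wrist top [ 257   35   95   35 2843] [ 5.500e-01 -3.000e-04  1.043e-01] [550.2  -0. ] [21.  60.3] 87.4 line deg -3.53
wrist top [ 258   76   93   34 2668] [ 0.5478 -0.0266  0.1044] [548.  -26.6] [20.7 60.6] 86.4 line deg -3.06
wrist top [ 265  134   88   30 2347] [ 0.5479 -0.064   0.1043] [547.8 -64.4] [20.3 60.2] 86.8 line deg -3.38
wrist top [ 261  171   85   28 2157] [ 0.5419 -0.0898  0.1044] [541.8 -90.2] [20.4 60. ] 87.1 line deg -3.56
wrist lip [351   8  10  12 117] [0.5922 0.0302 0.0339] [592.4  30.3] [8.7 7.7] 86.7 line deg -63.28
wrist lip [250  11  11  11 104] [0.5106 0.0347 0.0339] [510.6  34.9] [8.1 8.3] 83.3 line deg 42.31
wrist lip [ 349   38   11  178 1449] [ 0.587  -0.0609  0.0341] [586.6 -66.6] [156.6   8.2] 86.4 line deg 86.77
wrist lip [252  41  14 135 807] [ 0.5051 -0.0406  0.0341] [
[... 620 characters left out ...]
] [ 0.5379 -0.0873  0.1035] [539.  -87.8] [20.2 58.8] 87.6 line deg -4.13
scene top [308 202  25  13 122] [ 0.5441 -0.0618  0.1036] [545.  -62.3] [20.7 60.3] 84.6 line deg -3.03
scene top [300 210  25  14 116] [ 0.5451 -0.0241  0.1037] [545.2 -23.9] [19.1 61.8] 88.5 line deg -3.18
scene top [293 216  25  15 127] [0.546  0.0032 0.1038] [546.5   2.9] [19.7 59.7] 87.7 line deg -4.59
scene lip [309 207  53  55 191] [ 0.5015 -0.0613  0.0335] [500.8 -72.6] [228.1  15. ] 84.6 line deg 86.45
scene endtops [308 206  34  14  96] [ 0.5316 -0.0616  0.0943] [529.5 -63.6] [82.4 42.2] 38.0 line deg 29.18
scene endtops [287 220  38  19 192] [0.54   0.0113 0.0946] [539.1  12.6] [87.8 52.8] 32.7 line deg 2.02
```

View pics/wrist4.png

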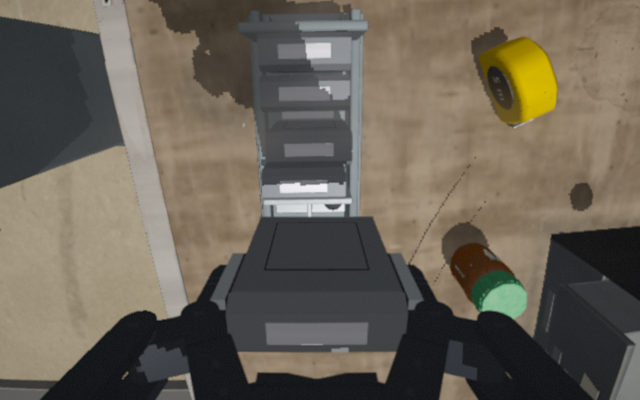

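The wrist picture shows a1, a2, b1 and b2 at rows 50, 92, 150 and 186, with the gap between rows 110 and 134. The rack's yaw is about -3.3°, the gap is about 13.7 mm wide, and the plays are about 2–3 mm. I'll align over the gap.

```bash
python3 -m creep '[[[0,0,0,-0.2],[0.4,-0.07,0,0],[0.5,-0.07,0,0],[0.39,0,0,0],[0,0,0.2,0],[0,0,0,0],[0,0,0,0],[0,0,0,0]]]'
cat > rk.py <<'E'
from h import *
def rp(n=1):
    o=get_obs(); p=o["position"]*1000; a=np.radians(-3.3)
    rx=np.array([np.cos(a),np.sin(a)]); ry=np.array([-np.sin(a),np.cos(a)])
    f=o["ft_force"]; t=rot(o["tool_rot"])
    print("rx %.1f ry %.1f (case %.1f) under z %.1f yaw %.2f f_rx %.1f f_ry %.1f fz %.1f"%(p[:2]@rx,p[:2]@ry,p[:2]@ry+.5,p[2]-42.8,np.degrees(np.arctan2(t[1,1],t[0,1])),f[:2]@rx,f[:2]@ry,f[2]),"T",np.round(o["wrist_torque"],2),"t %.2f"%o["t"])
rp()
E
python3 rk.py
```

```text
t: 7.87
position: [0.5469, -0.0472, 0.1928]
tool_rot: [-2.286, -2.155, 0.001]
ft_force: [0.3, 0.2, -2.9]
gripper_width: 0.0594
grasp_force: 76.0
rx 548.7 ry -15.6 (case -15.1) under z 150.0 yaw -3.37 f_rx 0.3 f_ry 0.2 fz -2.9 T [-0.05 -0.03 -0.02] t 7.87
```

```bash
python3 -m creep '[[[-0.01,0,0.3,0],[0,0,0.4,0],[0,0,0.3,0],[0,0,0,0],[0,0,0,0],[0,0,0,0]]]' >/dev/null
python3 rk.py
python3 - <<'E'
from h import *
for n in ("scene",):
    c=camera(n); np.savez(f"c_{n}5.npz",**c)
    im=c["img"][...,::-1][150:270,240:400]
    cv2.imwrite(f"pics/{n}5.png",cv2.resize(im,None,fx=5,fy=5,interpolation=cv2.INTER_CUBIC))
E
```

```text
rx 549.2 ry -15.7 (case -15.2) under z 110.9 yaw -3.37 f_rx -0.4 f_ry -1.0 fz -1.5 T [ 0.   -0.    0.06] t 8.37
```

View pics/scene5.png

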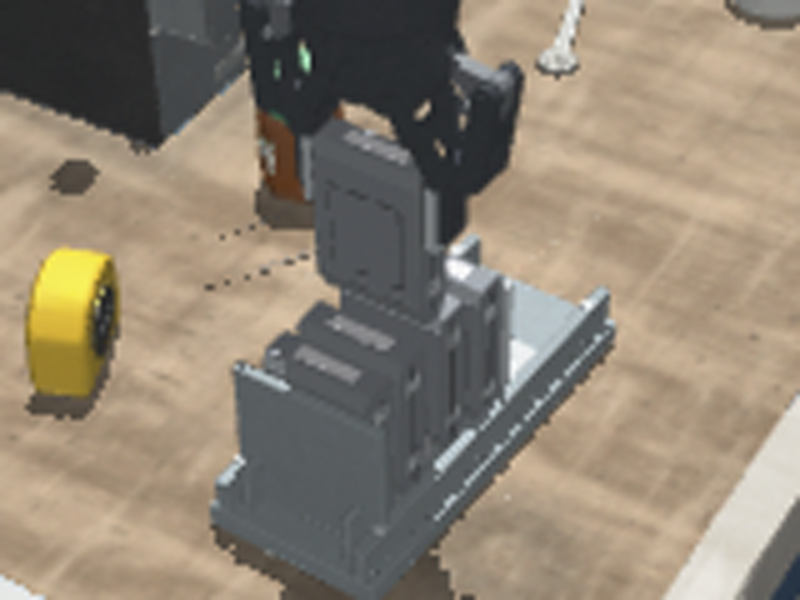

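The crop shows the held case upright above the gap (315–440, 120–310), with a1 and a2 in front of it and b1 and b2 behind. I'll cross-check its offset with the scene depth.

```bash
python3 - <<'E'
from h import *
c=dict(np.load("c_scene5.npz")); P=cloud(c)*1000
a=np.radians(-3.3); X=P[...,0]*np.cos(a)+P[...,1]*np.sin(a); Y=-P[...,0]*np.sin(a)+P[...,1]*np.cos(a); Z=P[...,2]
m=(abs(X-548)<20)&(Z>135)&(Z<180)&(abs(Y+10)<25)
print("held face",m.sum(),np.percentile(Y[m],[5,25,50,75,95]))
for lo in range(130,195,10):
    k=m&(Z>lo)&(Z<lo+10); 
    if k.sum(): print(lo,np.median(Y[k]))
m=(abs(X-548)<28)&(Z>100.5)&(Z<106)&(abs(Y+10)<75)
h,e=np.histogram(Y[m],np.arange(-80,60,2)); print(list(zip(e.astype(int),h)))
E
```

```text
held face 209 [-3.72460986 -2.71718911 -1.83419158 -1.10863025 -0.15747802]
130 -2.0478482693215696
140 -1.77560344455933
150 -1.6230714710890428
160 -2.034583703415496
170 -1.7505007745537071
[(np.int64(-80), np.int64(0)), (np.int64(-78), np.int64(0)), (np.int64(-76), np.int64(0)), (np.int64(-74), np.int64(0)), (np.int64(-72), np.int64(0)), (np.int64(-70), np.int64(0)), (np.int64(-68), np.int64(1)), (np.int64(-66), np.int64(4)), (np.int64(-64), np.int64(6)), (np.int64(-62), np.int64(3)), (np.int64(-60), np.int64(7)), (np.int64(-58), np.int64(4)), (np.int64(-56), np.int64(3)), (np.int64(-54), np.int64(3)), (np.int64(-52), np.int64(3)), (np.int64(-50), np.int64(5)), (np.int64(-48), np.int64(2)), (np.int64(-46), np.int64(1)), (np.int64(-44), np.int64(0)), (np.int64(-42), np.int64(0)), (np.int64(-40), np.int64(1)), (np.int64(-38), np.int64(3)), (np.int64(-36), np.int64(0)), (np.int64(-34), np.int64(2)), (np.int64(-32), np.int64(0)), (np.int64(-30), np.int64(1)), (np.int64(-28), np.int64(0)), (np.int64(-26), np.int64(1)), (np.int64(-24), np.int64(1)), (np.int64(-22), np.int64(2)), (np.in
[... 442 characters left out ...]
64(10), np.int64(14)), (np.int64(12), np.int64(15)), (np.int64(14), np.int64(15)), (np.int64(16), np.int64(8)), (np.int64(18), np.int64(1)), (np.int64(20), np.int64(0)), (np.int64(22), np.int64(2)), (np.int64(24), np.int64(12)), (np.int64(26), np.int64(9)), (np.int64(28), np.int64(11)), (np.int64(30), np.int64(12)), (np.int64(32), np.int64(17)), (np.int64(34), np.int64(10)), (np.int64(36), np.int64(15)), (np.int64(38), np.int64(17)), (np.int64(40), np.int64(24)), (np.int64(42), np.int64(12)), (np.int64(44), np.int64(4)), (np.int64(46), np.int64(0)), (np.int64(48), np.int64(0)), (np.int64(50), np.int64(0)), (np.int64(52), np.int64(0)), (np.int64(54), np.int64(0)), (np.int64(56), np.int64(0))]
```

```bash
python3 -m creep '[[[-0.01,0,0.06,0],[0,0,0.06,0],[0,0,0.06,0],[0,0,0.06,0],[0,0,0,0],[0,0,0,0]]]' >/dev/null; python3 rk.py
python3 -m creep '[[[0,0,0.06,0],[0,0,0.06,0],[0,0,0,0],[0,0,0,0]]]' >/dev/null; python3 rk.py
python3 -m creep '[[[0,0,0.06,0],[0,0,0.06,0],[0,0,0,0],[0,0,0,0]]]' >/dev/null; python3 rk.py
```

```text
rx 548.5 ry -15.5 (case -15.0) under z 100.3 yaw -3.34 f_rx -0.2 f_ry -0.1 fz -1.9 T [ 0.01 -0.01 -0.04] t 8.92
rx 548.5 ry -15.6 (case -15.1) under z 95.5 yaw -3.34 f_rx 0.2 f_ry 0.6 fz -1.4 T [-0.04  0.   -0.02] t 9.25
rx 548.5 ry -15.5 (case -15.0) under z 90.7 yaw -3.34 f_rx 0.5 f_ry -0.3 fz -2.5 T [ 0.09 -0.02 -0.01] t 9.58
```

```bash
for i in 1 2 3; do python3 -m creep '[[[0,0,0.05,0],[0,0,0.05,0],[0,0,0,0],[0,0,0,0]]]' >/dev/null; python3 rk.py; done
```

```text
rx 549.0 ry -15.2 (case -14.7) under z 87.0 yaw -3.33 f_rx 1.9 f_ry 5.2 fz 1.1 T [ 1.04 -0.35 -0.06] t 9.92
rx 549.1 ry -16.0 (case -15.5) under z 83.0 yaw -3.36 f_rx 2.4 f_ry 0.0 fz -0.2 T [ 0.03 -0.58 -0.1 ] t 10.25
rx 548.7 ry -16.1 (case -15.6) under z 78.6 yaw -3.37 f_rx 2.1 f_ry -3.7 fz -2.3 T [-0.79 -0.52 -0.19] t 10.58
```

```bash
for i in 1 2; do python3 -m creep '[[[-0.01,0,0.05,0],[0,0,0.05,0],[0,0,0,0],[0,0,0,0]]]' >/dev/null; python3 rk.py; done
```

```text
rx 548.5 ry -16.2 (case -15.7) under z 74.6 yaw -3.35 f_rx 1.9 f_ry -3.2 fz -2.4 T [-0.74 -0.37 -0.18] t 10.92
rx 548.5 ry -16.3 (case -15.8) under z 70.5 yaw -3.35 f_rx 1.5 f_ry -1.9 fz -2.7 T [-0.35 -0.49 -0.14] t 11.25
```

```bash
python3 -m creep '[[[-0.01,0,0.05,0],[0,0,0.05,0],[0,0,0.05,0],[0,0,0.05,0],[0,0,0,0],[0,0,0,0]]]' >/dev/null; python3 rk.py
for i in 1 2 3; do python3 -m creep '[[[0,0,0.05,0],[0,0,0.05,0],[0,0,0.05,0],[0,0,0.05,0],[0,0,0,0],[0,0,0,0]]]' >/dev/null; python3 rk.py; done
```

```text
rx 548.4 ry -16.5 (case -16.0) under z 62.4 yaw -3.33 f_rx 1.0 f_ry 0.6 fz -4.6 T [ 0.44 -0.46 -0.11] t 11.75
rx 548.4 ry -16.6 (case -16.1) under z 54.5 yaw -3.34 f_rx 1.6 f_ry 2.2 fz -4.1 T [ 0.75 -0.36 -0.15] t 12.25
rx 548.5 ry -16.7 (case -16.2) under z 46.5 yaw -3.34 f_rx 0.8 f_ry 3.2 fz -4.7 T [ 1.01 -0.27 -0.14] t 12.75
rx 548.6 ry -16.8 (case -16.3) under z 38.5 yaw -3.34 f_rx 0.6 f_ry 5.0 fz -4.2 T [ 1.1  -0.37 -0.16] t 13.25
```

```bash
python3 -m creep '[[[0.01,0,0.04,0],[0,0,0.04,0],[0,0,0.04,0],[0,0,0.04,0],[0,0,0,0],[0,0,0,0]]]' >/dev/null; python3 rk.py
for i in 1 2 3 4; do python3 -m creep '[[[0,0,0.02,0],[0,0,0.02,0],[0,0,0,0],[0,0,0,0]]]' >/dev/null; python3 rk.py; done
```

```text
rx 548.6 ry -16.6 (case -16.1) under z 32.2 yaw -3.35 f_rx 0.7 f_ry 1.7 fz -3.4 T [ 0.48 -0.21 -0.13] t 13.75
rx 548.6 ry -16.5 (case -16.0) under z 30.8 yaw -3.35 f_rx 1.3 f_ry 2.4 fz -2.4 T [ 0.4  -0.13 -0.1 ] t 14.08
rx 548.7 ry -16.4 (case -15.9) under z 29.2 yaw -3.34 f_rx 1.6 f_ry 1.2 fz -2.4 T [ 0.34 -0.19 -0.12] t 14.42
rx 548.6 ry -16.4 (case -15.9) under z 27.6 yaw -3.34 f_rx 0.2 f_ry 1.0 fz -2.2 T [ 0.38 -0.23 -0.16] t 14.75
rx 548.7 ry -16.4 (case -15.9) under z 27.5 yaw -3.34 f_rx -4.6 f_ry 1.9 fz 16.2 T [ 0.7   1.33 -0.12] t 15.08
```

A sharp vertical contact at underside z ≈ 27.5 mm, about 13.5 mm above the rack floor. That is the rest strip, pressed with about 18 N. I'll ease the preload and let go.

```bash
python3 -m creep '[[[0,0,-0.01,0],[0,0,0,0],[0,0,0,0],[0,0,0,0]]]' >/dev/null; python3 rk.py
python3 -m creep '[[[0,0,0,0],[0,0,0,0],[0,0,0,0],[0,0,0,0],[0,0,0,0],[0,0,0,0],[0,0,0,0],[0,0,0,0]]]' 1; python3 rk.py
```

```text
rx 548.7 ry -16.4 (case -15.9) under z 27.5 yaw -3.34 f_rx -2.8 f_ry 1.8 fz 12.8 T [ 0.58  0.9  -0.12] t 15.42
t: 16.08
position: [0.5468, -0.048, 0.0693]
tool_rot: [-2.285, -2.156, 0.0]
ft_force: [-0.2, -0.0, 0.7]
gripper_width: 0.0855
grasp_force: 0.0
rx 548.6 ry -16.4 (case -15.9) under z 26.5 yaw -3.34 f_rx -0.2 f_ry -0.0 fz 0.7 T [0.02 0.04 0.01] t 16.08
```

Fingers are free of the case. I'll rise straight up, back off towards -y, and look.

```bash
python3 -m creep '[[[0,0,-0.2,0],[0,0,-0.4,0],[0,0,-0.7,0],[0,0,-0.8,0],[0,0,-0.8,0],[0,0,-0.8,0],[0,0,0,0]]]' | sed -n 2,4p
python3 -m creep '[[[-0.6,0,0,0],[-0.8,0,0,0],[-0.6,0,0,0],[0,0,0,0],[0,0,0,0],[0,0,0,0]]]' |sed -n 1,4p
python3 - <<'E'
from h import *
for n in ("wrist","scene"):
    c=camera(n); im=c["img"][...,::-1]
    if n=="scene": im=cv2.resize(im[150:270,240:400],None,fx=5,fy=5,interpolation=cv2.INTER_CUBIC)
    cv2.imwrite(f"pics/{n}6.png",im)
    P=cloud(c)*1000
    a=np.radians(-3.3); X=P[...,0]*np.cos(a)+P[...,1]*np.sin(a); Y=-P[...,0]*np.sin(a)+P[...,1]*np.cos(a); Z=P[...,2]
    for zl,zh in((102,107),(114.5,121)):
        m=((Z>zl)&(Z<zh)&(abs(X-548)<45)&(abs(Y+15)<80)).astype(np.uint8)
        k,l,s,ce=cv2.connectedComponentsWithStats(m)
        for i in range(1,k):
            if s[i,4]>50:
                q=l==i; r=cv2.minAreaRect(np.stack([X[q],Y[q]],-1).astype(np.float32))
                print(n,s[i,4],"z",round(float(np.median(Z[q])),1),np.round(r[0],1),np.round(r[1],1),round(r[2],1))
E
```

```text
position: [0.5498, -0.0485, 0.2241]
tool_rot: [2.279, 2.15, 0.008]
ft_force: [-0.0, -0.8, 0.2]
t: 17.17
position: [0.542, -0.1275, 0.2175]
tool_rot: [-2.286, -2.155, -0.0]
ft_force: [0.7, -0.0, -0.6]
wrist 1986 z 104.4 [549.4  29.1] [14.4 60. ] 89.7
wrist 2582 z 104.3 [548.6   7.7] [21.  59.7] 89.9
wrist 2185 z 104.4 [550.5 -39.7] [19.4 60.2] 89.9
wrist 2074 z 104.4 [546.1 -63.1] [21.1 60.3] 89.0
wrist 2907 z 117.9 [549.9 -16.2] [22.1 60.5] 89.9
scene 171 z 103.7 [544.7 -52.6] [39.9 63.6] 85.9
scene 150 z 103.7 [546.    2.8] [63.  38.8] 7.8
scene 126 z 103.6 [546.3  34.9] [20.3 59.3] 89.0
scene 135 z 116.9 [546.7 -13.4] [20.5 60.1] 87.0
```

View pics/scene6.png

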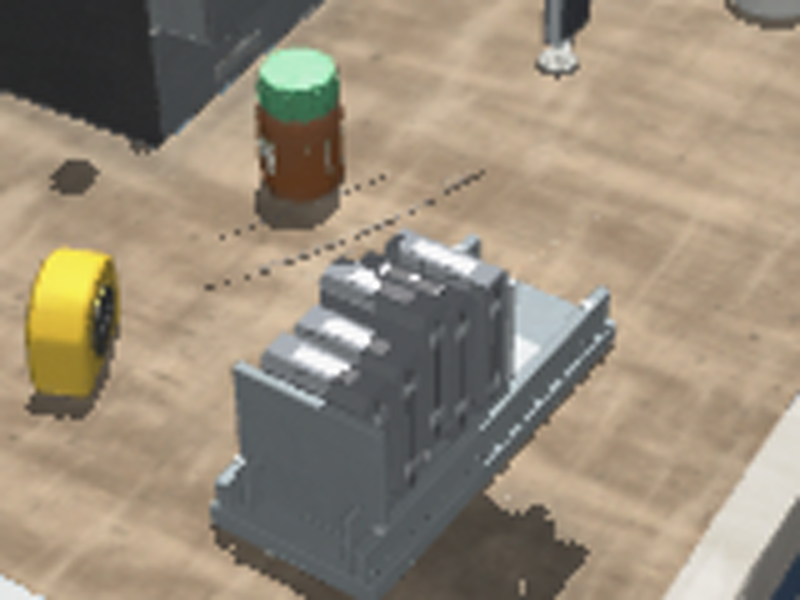

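View pics/wrist6.png

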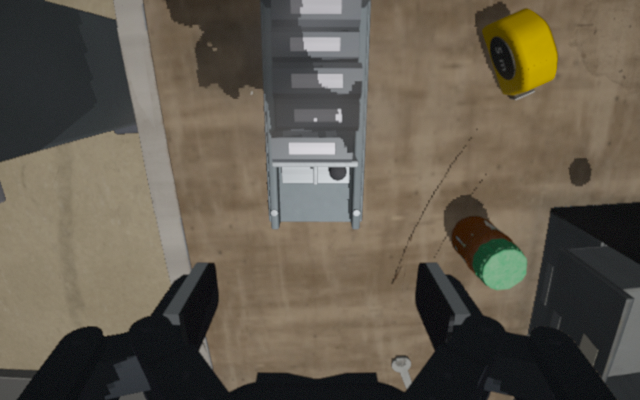

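Both pictures show five upright cases tight in line. In the wrist view they sit at rows 5–148, with the loose case at row 80; its top is at z ≈ 118 and the others are at 104. Spacing is about 24 mm, and the bottle and tape measure are undisturbed.

```bash
python3 -c "
from workcell import *
print(hand_in())"
```

```text
the job is handed in; nothing more can be done
None
```

The loose case is in the gap, pressed home on the rest strip (about 13.5 mm above the rack floor) with about 18 N and released, and the last pictures show the row upright and in line; the job was handed in at about 17 s on the robot clock.

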